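Knock a racked vise jaw loose and pair the bearings

TASK

The vise's jaw has racked on its two guide rods and still holds a ball bearing, although its screw is out. With the hammer, tap the two rod ends lightly and in turn, never both at once and never forcing a side that has jammed, until the jaw stands wide open on both sides; then lay the hammer down on the bench, clear of the vise. Take the bearing out and leave it lying flat and centred on top of its twin on the bench, without shoving the vise about with the gripper or disturbing the other small parts.

Things in the scene. Friction and masses are not known exactly. Their poses are not given: they have to be found in the camera images.
- vise: grey cast vise bolted to the bench, 200 x 156 mm. Origin on the bench 20 mm in front of the fixed jaw's gripping face; x = the way the moving jaw opens (from the rod ends to the jaws), y along the jaws. Fixed jaw block: x -30 to 20 mm (bushes to -37), y within 78 mm, 60 mm high; its upper jaw 92 mm wide, 88 mm high. Two 12 mm rods at y = 60 and -60 mm, 42 mm up, slide through it
- fixed_face (a point): middle of the fixed jaw's top edge, 88 mm above the bench, in the plane of its gripping face (x = 20 mm of the vise). Both jaw plates are 90 mm wide and 88 mm high. Between the jaws the bed is 34 mm high with a 20 mm slot along the vise's x, and the rods, 120 mm apart, reach up to 48 mm
- jaw: moving jaw, rides on the far ends of the rods. Gripping face 15.5 mm from the fixed one when shut; it opens by the mean of the two rods' travel. Origin midway between the rods, 42 mm up, 22.5 mm behind its face, x the way it opens. Its tongue is loose in the bed slot: it can skew by only about 0.04 rad (one rod 5 mm ahead of the other), then it jams hard
- left_rod: left guide rod, with a dark striking cap 20 mm across on its front end. Origin in the middle of the cap's flat face: x = -90 mm of the vise when shut, y = 60 mm, 42 mm up; x axis along the rod, the way to tap it. Slides 36 mm to a stop; 22 mm is wide open. Drags with about 8 N, stays where left; pushed alone it jams when about 5 mm ahead of the other rod: more force does not help
- right_rod: right guide rod (y = -60 mm of the vise), the same. When one rod has jammed, tapping the other frees it and takes that other one up to about 10 mm on. Cast jaw and bushes may crack if a rod is hit or pushed with more than 80 N (a blow at 0.12 m/s on a jammed rod or against its stop makes about 70 N)
- bearing: steel ball bearing, 52 mm across, 15 mm thick, hole closed to the touch, 0.2 kg, standing on its rim between the jaws, its top 4 mm below the jaw tops. Origin in the middle of the face at the fixed jaw, z along its axis, at first the vise's x. The rim rests on the slot's edges. It can be gripped across the rim, along the vise's y, once the fingers fit between the jaws
- bearing_center (a point): centre of that bearing, at first 58 mm above the bench. Held across the rim the bearing may turn between the finger pads; standing on its rim on the bench it stays up until its top is pushed some 10 mm over, then falls flat, ready to be taken again across the rim from above
- mate: its twin, an equal bearing (52 x 15 mm), loose, lying flat on the open bench to the left of the vise. Origin in the middle of its underside, z axis up
- hammer: ball-peen hammer lying flat, 275 mm long, 0.55 kg. Origin on the bench under the handle's middle; -y runs along the handle to the head, z up. Handle 26 mm wide (x), 4 to 22 mm above the bench, y -131 to 137 mm. Head: cylinder 29 mm thick along x, axis at y = -123 mm, 14.5 mm up, its two end faces 41 mm either side. Centre of mass at y = -34 mm
- small_bearing: bystander: a smaller bearing, 40 x 12 mm, flat on the bench; not the twin
- spark_plug: bystander: spark plug 63 mm long, lying
- relay: bystander: black relay with blade pins, 28 x 28 x 37 mm
- conrod: bystander: rusty connecting rod 210 x 64 x 20 mm, lying flat
Not all that is in view belongs to the job. What is shaped like the mate but green is not meant.

How it is judged (in metres and radians):
On the way, in this order (a step that is already met when the one before it is completed fails the run):
1. the jaw stands open by at least 22 mm at both rods (x of each of left_rod, right_rod in the frame of vise above -0.068 m), for 0.2 s.
2. the bearing is lifted clear of the jaws (its centre more than 115 mm above the bench) (height (world z) of bearing_center above 0.115 m), for 0.1 s.
At the end, for the whole second after the job is handed in: The jaw stands open by at least 21 mm at both rods; the bearing lies flat on its twin (centres within 8 mm, axes within 0.1 rad, the twin flat on the bench), at rest; the hammer lies on the bench, at rest and not touching the vise (x of each of left_rod, right_rod in the frame of vise above -0.069 m and horizontal distance between bearing_center and mate below 0.008 m and angle between the z axis of bearing and the z axis of mate, either way round below 0.1 rad and angle between mate's own z axis and vertical below 0.1 rad and height (world z) of mate below 0.004 m and height (world z) of bearing_center between 0.019 and 0.026 m and linear speed of each of bearing, hammer below 0.02 m/s and height (world z) of hammer between -0.01 and 0.035 m and contact force between hammer and vise below 0.1 N).
It fails at once if a guide rod struck or pushed with the hammer by more than 80 N (contact force between hammer and left_rod above 80 N or contact force between hammer and right_rod above 80 N).
It fails at once if both rods driven with the hammer at once (contact force between hammer and left_rod above 2 N and contact force between hammer and right_rod above 2 N).
It fails at once if a rod or the jaw pushed with the gripper itself (over 8 N on a rod, over 15 N on the jaw) (contact force between the fingers and left_rod above 8 N or contact force between the fingers and right_rod above 8 N or contact force between the fingers and jaw above 15 N).
It fails at once if a bystander (small bearing, spark plug, relay, connecting rod) moved by more than 40 mm (distance of any of small_bearing, spark_plug, relay, conrod from where it was at the start of the episode above 0.04 m).
It also fails if it takes over 72 s, if anything falls off the work surface, if the arm or the gripper's body presses on something with over 40 N, if the wrist force passes 120 N, or if a joint passes its speed limit or range.

ROBOT

A 6-joint arm with a two-finger parallel gripper is mounted at the origin on a cart in front of the work surface, level with it; the furniture and walls round the work are solid. World frame = base frame: x ahead of the robot, y to its left, z up, the work surface at z = 0. Lengths are in m, angles in degrees, forces in N, time in s.
With the tool pointing down it reaches from about 0.4 to 0.825 m from the base axis. Payload 7 kg.
Tool frame: the origin (TCP) lies midway between the tips of the shut fingers; the grasp point (between the pads) lies 19 mm behind it; z points along the fingers, y is the line along which they close (so a half turn about z gives the same grasp; the last joint's range is limited). The gripper opens to 88 mm and grips with 3 to 60 N. Pads are 19 mm wide; open, the fingers measure 130 mm over their backs; the gripper's body (78 mm by 193 mm) begins 47 mm behind the grasp point.
Start: joints at [-59.696, 20.546, 0.682, 0, -70.136, -16.507], TCP at [0.161, -0.656, 0.227] pointing down, gripper open.
Joint ranges: [-176.03, 176.03], [-82.01, 121.73], [-58.28, 71.71], [-173.87, 95.51], [-174.79, -0.11], [-173.66, 173.66]. Speed limits (degrees/s): [136.94, 136.94, 172.46, 180, 180, 180].

INTERFACE

Orientations are given as [roll, pitch, yaw] about the fixed x, y, z axes, in that order (R = Rz(yaw) Ry(pitch) Rx(roll)).
In Python, from plant import r gives the robot as it stands.
- The arm moves only by the tool carry_out, never from a script. Its argument "deltas" is a list of rows, each a list of 3 entries, a list of its own where there are three numbers: the opening, from 0 (shut) to 1 (fully open), then the shift along the tool's x, y, z in mm, then the turn, a rotation vector about the tool's x, y, z in rad. In form: [[gripper, [tx, ty, tz], [rx, ry, rz]], ...]. A call has 1 to 12 rows; each row is the pose to reach, as a shift and turn from the pose commanded when the call began, along the tool's axes at that moment; what a row does not reach only later rows make up. A row lasts 1/10 s, in which the tool goes at most 50 mm and 8.59 degrees, less where a joint would pass 70% of its speed; a pose out of reach is approached as far as the arm can. A call with a gripper value outside its range is refused whole. The fingers move at their own pace and stop on an object; "squeeze" is the grip in N (left out, the last holds). Time passes only in rows, so rows that repeat a pose let the fingers close. It gives the time, the measured TCP pose, the force, the opening and the grip force at its end, in the units of the state.
- r.get_state(): the state, without advancing time (a new reading comes with each control period).
- r.capture(name): name is "scene" or "top" or "wrist"; returns (picture, depth): 384x512x3 uint8, red, green, blue; 384x512 float32, m along the optical axis (not along the pixel's ray), 0 where there is no reading.
- r.get_calibration(name): a dict with "fov_y" (degrees; the focal length in pixels is half the picture's height over the tangent of half this angle, whatever the lens; pixels are square), "cx", "cy" (the principal point, pixels), "distortion" ([k1, k2, p1, p2, k3] as OpenCV has them; the pictures are not rectified), "view" (4x4, takes a point from world to camera coordinates). Camera axes: x right, y down, z forward; pixel columns grow to the right and rows downward; lengths in m; the calibration is good to about 2 mm. A picture is of the moment at which its call begins: read the wrist's pose just before it. get_calibration takes no time and is no camera call; for the wrist camera it gives the pose at the moment of the call.
- r.close_job(): hands the job in; it is judged then, once.
The state is a dict: "time_s": time; "joints": joint angles; "qd": joint speeds; "joint_torque": joint torques, N m; "tcp_pos": TCP position; "eef_rot": TCP orientation; "contact_force": force on the tool from outside, world axes, zero at the start; "moment": the same for the moment, N m; "gripper_width": finger opening in m; "gripper_force": force on a finger pad.
Only numpy, scipy, OpenCV 4.12 (cv2) and the standard library are available. Lean on these libraries where they do the work, as an engineer would, in place of code of your own. Each camera call takes 0.05 s, during which the arm holds its last target. There are 200 camera calls.

## Working session

There is one attempt and no reset: what is moved stays moved. The work goes in short steps, Python scripts to look and compute and a tool call to move; the robot and the scene stay as the last step left them, time stands still between calls to the robot, and variables do not carry over. Pictures are saved under pics/ and viewed, at most 10 in all, crops included, and the job is handed in when it is done.

Besides the shell and the picture viewer there is one more tool, called after ">>>" as a command line: name --argument value ..., lists and objects as JSON in quotes. carry_out: Moves the arm, as the interface text tells. Its arguments: {"type":"object","properties":{"deltas":{"type":"array"},"squeeze":{"type":"number"}},"required":["deltas"]}

```bash
ls; mkdir -p pics; cat > h.py <<'E'
import numpy as np,cv2
from scipy.spatial.transform import Rotation as R
from plant import r
def K(c):
    f=192/np.tan(np.radians(c['fov_y']/2)); return np.array([[f,0,c['cx']],[0,f,c['cy']],[0,0,1.]])
def cloud(name,save=None):
    c=r.get_calibration(name); im,d=r.capture(name)
    k=K(c); u,v=np.meshgrid(np.arange(512.),np.arange(384.))
    n=cv2.undistortPoints(np.stack([u,v],-1).reshape(-1,1,2),k,np.array(c['distortion'])).reshape(384,512,2)
    P=np.concatenate([n*d[...,None],d[...,None]],-1)
    V=np.array(c['view']); W=(P-V[:3,3])@V[:3,:3]
    W[d==0]=np.nan
    if save:
        cv2.imwrite(f'pics/{save}.png',im[...,::-1]); np.savez(f'{save}.npz',im=im,W=W,V=V,k=k,n=n)
    return im,W
E
python3 - <<'E'
from h import *
print(r.get_state())
for n in('scene','top','wrist'):
    im,W=cloud(n,n+'0'); c=r.get_calibration(n); print(n,c['fov_y'],c['distortion'],np.linalg.inv(np.array(c['view']))[:3,3])
a=cv2.imread('pics/top0.png');cv2.imwrite('pics/top0b.png',cv2.resize(a,(800,600),interpolation=cv2.INTER_CUBIC))
E
```

```text
pics
{'time_s': 0.0, 'joints': array([-5.96944723e+01,  2.05915542e+01,  6.35137795e-01, -2.11800100e-02,
       -7.01366839e+01, -1.65072265e+01]), 'qd': array([-0.13617948, -0.02342189, -0.10549936, -0.04316605, -0.07789427,
       -0.04553718]), 'joint_torque': array([ 4.61365380e-04, -5.82717669e+01,  2.93075502e+01,  6.99775457e+00,
        7.14180715e-03, -1.42519734e-04]), 'tcp_pos': array([ 0.16085969, -0.65505175,  0.22562838]), 'eef_rot': array([ 1.79905079e+02, -7.36584986e-03, -1.66208905e+02]), 'contact_force': array([ 0.6536496 , -0.06262969, -0.43977367]), 'moment': array([0.03324283, 0.04385274, 0.0409744 ]), 'gripper_force': 0.0, 'gripper_width': 0.08763700649548262}
scene 49.56307650263866 [-0.02538587  0.          0.          0.          0.        ] [-0.17446814  0.65005306  0.76862548]
top 50.01368662033832 [-0.00695968  0.          0.          0.          0.        ] [ 0.39831357 -0.01648196  1.28039609]
wrist 69.5633618512225 [0.02027542 0.         0.         0.         0.        ] [ 0.09208265 -0.67465264  0.38538015]
```

View pics/top0b.png

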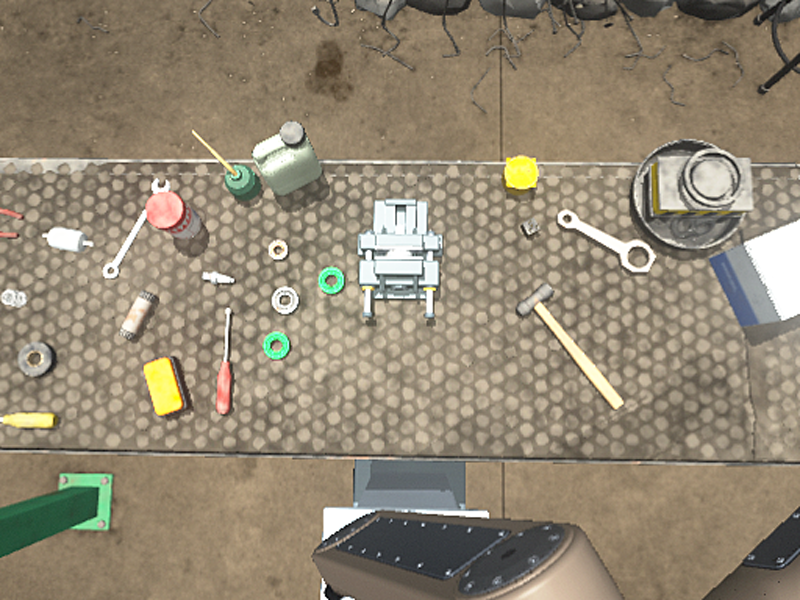

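View pics/scene0.png

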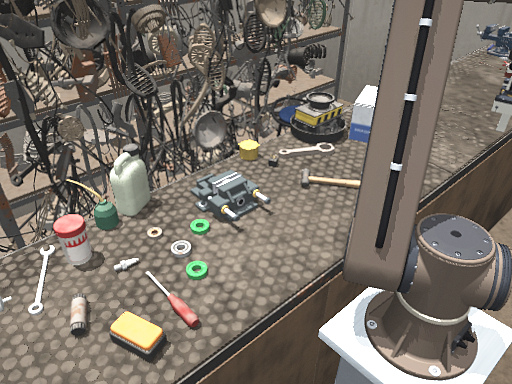

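The pictures (800x600 top view) show the vise at (400,255) with its rod caps at (368,315) and (430,315). The hammer head is at (535,300), with the handle running to (618,405). The mate is at (285,300), the small bearing at (278,250), and the green decoys at (331,281) and (277,346).

```bash
python3 - <<'E'
from h import *
D=np.load('top0.npz');im=D['im'];W=D['W']
print(np.nanmedian(W[200:240,260:310,2]))
def pts(x0,x1,y0,y1,zl,zh):
    s=.64; a=W[int(y0*s):int(y1*s),int(x0*s):int(x1*s)].reshape(-1,3); return a[(a[:,2]>zl)&(a[:,2]<zh)]
# hammer
h=pts(505,640,275,420,.008,.06); 
c=h[:,:2].mean(0); 
hd=pts(515,556,280,320,.008,.06)
hn=pts(556,630,310,415,.008,.06)
print('n',len(h),len(hn),'handle mean',hn.mean(0),'zmax',h[:,2].max())
u,s_,vt=np.linalg.svd(hn[:,:2]-hn[:,:2].mean(0),full_matrices=False);ax=vt[0]
if ax[0]<0: ax=-ax
pr=(h[:,:2]-hn[:,:2].mean(0))@ax; pe=(h[:,:2]-hn[:,:2].mean(0))@np.array([-ax[1],ax[0]])
print('axis to head',ax,'ang',np.degrees(np.arctan2(ax[1],ax[0])),'range',pr.min(),pr.max())
for t in np.arange(-.15,.2,.02):
    m=(pr>t)&(pr<t+.02); 
    if m.any():print(round(t,2),m.sum(),pe[m].min().round(4),pe[m].max().round(4),np.median(h[m,2]).round(4))
m=pts(268,302,282,318,.008,.03); print('mate',len(m),m.mean(0),m.min(0),m.max(0))
(cx,cy),rr=cv2.minEnclosingCircle(m[:,:2].astype(np.float32));print(cx,cy,rr)
# vise
v=pts(345,455,190,330,.075,.1); print('jawtops',len(v),v.min(0),v.max(0))
y=np.round(v[:,0],3)
for X in np.arange(v[:,0].min(),v[:,0].max(),.003):
    q=v[(v[:,0]>=X)&(v[:,0]<X+.003)]
    if len(q):print(round(X,3),len(q),q[:,1].min().round(3),q[:,1].max().round(3),np.median(q[:,2]).round(3))
for n,a in(('L',(355,380,290,328)),('R',(420,445,290,328))):
    q=pts(*a,.035,.07); print(n,len(q),q.min(0),q.max(0),q[:,1].mean())
for n in('top0','scene0'):
    a=cv2.imread(f'pics/{n}.png'); 
    if n=='top0': a=a[115:215,215:370]
    else: a=a[150:240,160:330]
    cv2.imwrite(f'pics/{n}c.png',cv2.resize(a,None,fx=4.6,fy=4.6,interpolation=cv2.INTER_CUBIC))
E
```

```text
0.0002983879802855835
n 860 517 handle mean [ 0.42668278 -0.3515459   0.01801977] zmax 0.03498686116274094
axis to head [0.77865856 0.62744789] ang 38.862082263626206 range -0.09312662047686952 0.18189125182905258
-0.11 8 -0.0248 0.0087 0.0167
-0.09 54 -0.0126 0.0481 0.017
-0.07 58 -0.0138 0.0113 0.0177
-0.05 57 -0.0135 0.0119 0.018
-0.03 62 -0.0991 0.0126 0.0186
-0.01 56 -0.0737 0.0114 0.0182
0.01 57 -0.0121 0.1386 0.0187
0.03 50 -0.012 0.0105 0.0196
0.05 49 -0.1551 0.0099 0.018
0.07 44 -0.0102 0.0098 0.019
0.09 44 -0.0093 0.1196 0.0188
0.11 43 -0.009 0.0094 0.0192
0.13 42 -0.009 0.0094 0.02
0.15 146 -0.0419 0.0393 0.0252
0.17 90 -0.0416 0.0372 0.025
mate 173 [0.55156061 0.24488601 0.0140434 ] [0.52623627 0.21897604 0.00836994] [0.57718515 0.27138497 0.02236783]
0.5519211292266846 0.2449256330728531 0.02695087157189846
jawtops 766 [ 0.58041594 -0.02707052  0.0751146 ] [0.67691506 0.0627636  0.09407123]
0.58 1 -0.015 -0.015 0.076
0.583 4 -0.015 0.053 0.077
0.586 5 -0.015 0.053 0.079
0.589 6 -0.015 0.053 0.081
0.592 31 -0.024 0.062 0.082
0.595 35 -0.027 0.061 0.088
0.598 33 -0.027 0.0
[... 218 characters left out ...]
7 0.062 0.086
0.625 24 -0.027 0.062 0.087
0.628 11 0.0 0.033 0.082
0.631 12 0.003 0.036 0.082
0.634 14 0.0 0.039 0.082
0.637 13 0.003 0.039 0.081
0.64 21 -0.018 0.062 0.083
0.643 29 -0.026 0.059 0.086
0.646 29 -0.023 0.062 0.087
0.649 34 -0.027 0.062 0.086
0.652 30 -0.026 0.057 0.087
0.655 31 -0.026 0.062 0.087
0.658 34 -0.026 0.063 0.088
0.661 29 -0.026 0.063 0.087
0.664 32 -0.026 0.063 0.087
0.667 30 -0.026 0.063 0.088
0.67 26 -0.026 0.06 0.087
0.673 2 0.045 0.048 0.082
0.676 3 -0.014 0.052 0.076
L 83 [0.5185744  0.06642154 0.03802969] [0.5720346  0.08706991 0.05632784] 0.07777141750204786
R 90 [ 0.51764576 -0.0521693   0.03528721] [ 0.57282999 -0.03073336  0.05393168] -0.04162350047080656
```

```bash
cat >> h.py <<'E'
def delta(p0,y0,*tg):
    "commanded (mm, yaw deg, tool down) -> rows for targets (x,y,z mm,yaw)"
    A=R.from_euler('xyz',[180,0,y0],degrees=True)
    for x,y,z,w in tg:
        B=R.from_euler('xyz',[180,0,w],degrees=True)
        print((A.inv().apply(np.array([x,y,z])-p0)).round(1),(A.inv()*B).as_rotvec().round(3))
E
python3 - <<'E'
from h import *
delta([161,-656,227],-166.2,(510,-284.5,110,-141.1),(510,-284.5,3,-141.1))
E
```

```text
[-427.5  277.5  117. ] [-0.     0.    -0.438]
[-427.5  277.5  224. ] [-0.     0.    -0.438]
```

View pics/top0c.png

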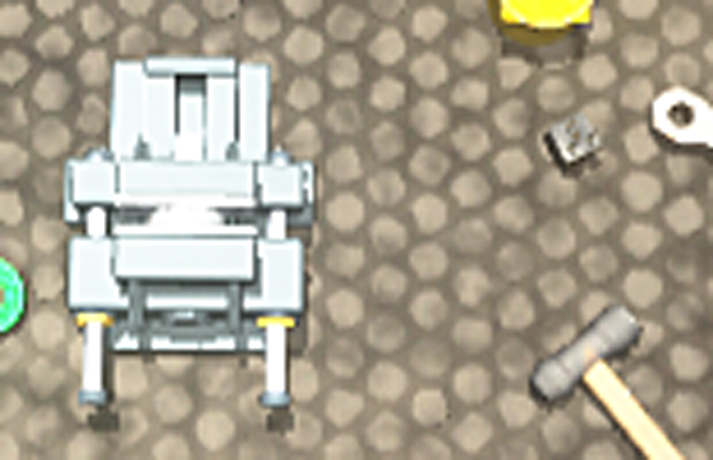

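The crop shows both caps level at (92,398) and (275,398), the jaw shut and parallel, and the hammer head at (585,355).

>>> carry_out --deltas '[[1,[-427.5,277.5,100],[0,0,-0.438]],[1,[-427.5,277.5,100],[0,0,-0.438]],[1,[-427.5,277.5,100],[0,0,-0.438]],[1,[-427.5,277.5,100],[0,0,-0.438]],[1,[-427.5,277.5,100],[0,0,-0.438]],[1,[-427.5,277.5,100],[0,0,-0.438]],[1,[-427.5,277.5,100],[0,0,-0.438]],[1,[-427.5,277.5,100],[0,0,-0.438]],[1,[-427.5,277.5,100],[0,0,-0.438]],[1,[-427.5,277.5,100],[0,0,-0.438]],[1,[-427.5,277.5,117],[0,0,-0.438]],[1,[-427.5,277.5,117],[0,0,-0.438]]]' --squeeze 58

```text
time_s: 1.35
tcp_pos: [0.5102, -0.2814, 0.1067]
eef_rot: [179.8, -0.1, -140.9]
contact_force: [0.5, -0.5, -0.3]
gripper_width: 0.0877
gripper_force: 0.0
```

```bash
python3 - <<'E'
from h import *
im,W=cloud('wrist','w1'); s=r.get_state(); print(s['tcp_pos'],s['eef_rot'],s['joints'])
E
```

```text
[ 0.50973347 -0.2826483   0.10801822] [ 1.79853697e+02 -1.12880750e-01 -1.40972786e+02] [-9.80387103e+00  1.80000663e+01 -1.99120986e+01 -1.43317191e-02
 -5.22722761e+01 -4.11602712e+01]
```

View pics/w1.png

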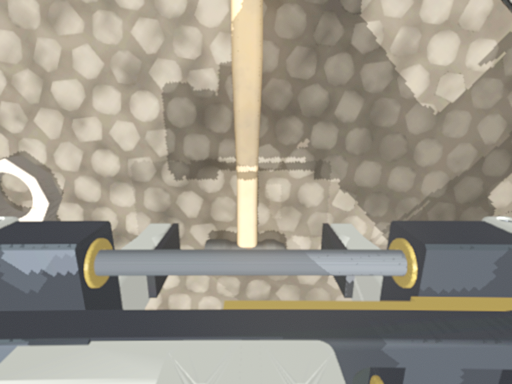

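The wrist view shows the handle at column 247, upright and centred between the fingers (columns 150 and 350). I'll go down and grip it.

>>> carry_out --deltas '[[1,[0,0,50],[0,0,0]],[1,[0,0,90],[0,0,0]],[1,[0,0,106],[0,0,0]],[1,[0,0,106],[0,0,0]],[0,[0,0,106],[0,0,0]],[0,[0,0,106],[0,0,0]],[0,[0,0,106],[0,0,0]],[0,[0,0,106],[0,0,0]],[0,[0,0,106],[0,0,0]],[0,[0,0,106],[0,0,0]],[0,[0,0,106],[0,0,0]],[0,[0,0,106],[0,0,0]]]' --squeeze 58

```text
time_s: 2.6
tcp_pos: [0.51, -0.284, 0.0036]
eef_rot: [180.0, -0.0, -141.1]
contact_force: [-0.2, 0.4, -0.1]
gripper_width: 0.0293
gripper_force: 0.0
```

```bash
python3 - <<'E'
from h import *
delta([510,-284.5,4],-141.1,(510,-284.5,80,-141.1),(440,18,110,-90))
E
```

```text
[ -0.   0. -76.] [0. 0. 0.]
[-135.5  279.4 -106. ] [ 0.     0.    -0.892]
```

>>> carry_out --deltas '[[0,[0,0,0],[0,0,0]],[0,[0,0,0],[0,0,0]],[0,[0,0,0],[0,0,0]],[0,[0,0,-20],[0,0,0]],[0,[0,0,-50],[0,0,0]],[0,[0,0,-80],[0,0,0]],[0,[0,0,-80],[0,0,0]]]'

```text
time_s: 3.3
tcp_pos: [0.5119, -0.2846, 0.0869]
eef_rot: [-179.7, 0.2, -141.1]
contact_force: [1.3, 0.5, -5.4]
gripper_width: 0.0256
gripper_force: 58.0
```

>>> carry_out --deltas '[[0,[-10,30,-26],[0,0,-0.1]],[0,[-30,65,-26],[0,0,-0.22]],[0,[-50,105,-26],[0,0,-0.34]],[0,[-70,145,-26],[0,0,-0.46]],[0,[-90,185,-26],[0,0,-0.58]],[0,[-105,220,-26],[0,0,-0.7]],[0,[-120,250,-26],[0,0,-0.8]],[0,[-130,270,-26],[0,0,-0.87]],[0,[-135.5,279.4,-26],[0,0,-0.892]],[0,[-135.5,279.4,-26],[0,0,-0.892]],[0,[-135.5,279.4,-26],[0,0,-0.892]]]'

```text
time_s: 4.4
tcp_pos: [0.4394, 0.0181, 0.1089]
eef_rot: [179.9, -0.0, -90.1]
contact_force: [0.2, -0.5, -4.7]
gripper_width: 0.0259
gripper_force: 58.0
```

```bash
python3 - <<'E'
from h import *
s=r.get_state(); print(s['tcp_pos'],s['eef_rot'],s['joints'],s['moment'])
im,W=cloud('top','t2'); im2,W2=cloud('scene','s2')
q=W[(W[...,0]>.46)&(W[...,0]<.53)&(W[...,2]>.09)&(abs(W[...,1]-.09)<.05)&(W[...,2]<.16)]
print(len(q),q.min(0),q.max(0),np.median(q,0))
a=im[110:260,170:370][...,::-1]; b=im2[130:280,130:330][...,::-1]
cv2.imwrite('pics/c2.png',cv2.resize(np.hstack([a,b]),None,fx=2,fy=2,interpolation=cv2.INTER_CUBIC))
E
```

```text
[0.43943781 0.01807607 0.10890897] [ 1.79917598e+02 -2.61095617e-02 -9.00634899e+01] [ 2.81953891e+01  5.02663765e+00 -3.71189225e+01 -2.15722345e-02
 -4.79393847e+01 -2.82444343e+01] [ 0.12532424  0.13242876 -0.04843769]Traceback (most recent call last):
  File "<stdin>", line 5, in <module>
    return umr_minimum(a, axis, None, out, keepdims, initial, where)
ValueError: zero-size array to reduction operation minimum which has no identity
```

```bash
python3 - <<'E'
import cv2,numpy as np
a=cv2.imread('pics/t2.png')[110:260,150:350]; b=cv2.imread('pics/s2.png')[130:280,130:330]
cv2.imwrite('pics/c2.png',cv2.resize(np.hstack([a,b]),None,fx=2,fy=2,interpolation=cv2.INTER_CUBIC))
E
```

```text
(no output)
```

View pics/c2.png

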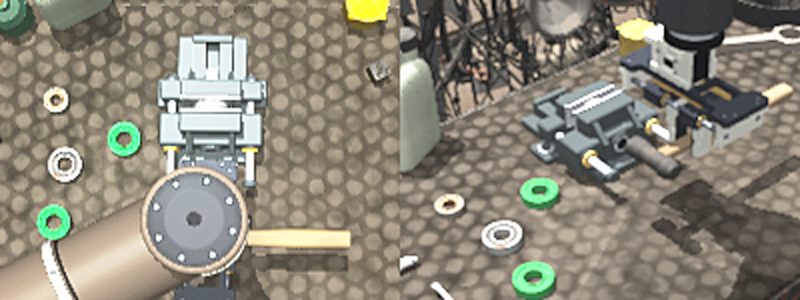

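The left half shows the handle running straight to the right from under the gripper. The right half shows the head at (650,152), level, just in front of the left rod cap. I'll measure the head with the scene camera.

```bash
python3 - <<'E'
from h import *
W=np.load('s2.npz')['W'].reshape(-1,3)
q=W[(W[:,0]>.37)&(W[:,0]<.51)&(W[:,2]>.085)&(W[:,2]<.16)&(abs(W[:,1]-.08)<.03)]
for a,b in((.06,.07),(.07,.08),(.08,.09),(.09,.1)):
    m=q[(q[:,1]>a)&(q[:,1]<b)]
    if len(m):print(a,len(m),m.min(0).round(4),m.max(0).round(4))
for n in('s2','scene0'):
    W=np.load(n+'.npz')['W'].reshape(-1,3)
    for c in(.078,-.042):
        m=W[(abs(W[:,1]-c)<.013)&(W[:,2]>.03)&(W[:,2]<.06)&(W[:,0]>.505)&(W[:,0]<.56)]
        if len(m):print(n,c,len(m),np.percentile(m,[2,5,50,98],axis=0).round(4).tolist())
E
```

```text
0.06 17 [0.4106 0.0612 0.1227] [0.4671 0.0698 0.1297]
0.07 64 [0.3987 0.0704 0.1077] [0.4778 0.0799 0.1357]
0.08 129 [0.3982 0.0803 0.112 ] [0.4795 0.09   0.1363]
0.09 104 [0.4019 0.09   0.1106] [0.4798 0.0963 0.1318]
s2 0.078 72 [[0.5165, 0.0748, 0.0367], [0.5171, 0.0763, 0.0379], [0.5286, 0.0834, 0.0465], [0.5582, 0.0893, 0.0529]]
s2 -0.042 27 [[0.5241, -0.0413, 0.0395], [0.5279, -0.0406, 0.0405], [0.5455, -0.0358, 0.0451], [0.5586, -0.0318, 0.0497]]
scene0 0.078 72 [[0.5168, 0.0749, 0.0361], [0.5175, 0.0757, 0.0368], [0.5281, 0.083, 0.0459], [0.5597, 0.0886, 0.0512]]
scene0 -0.042 64 [[0.5156, -0.0443, 0.0363], [0.5173, -0.0437, 0.0378], [0.5287, -0.0367, 0.0458], [0.5591, -0.0302, 0.0526]]
```

>>> carry_out --deltas '[[0,[3,0,40],[0,0,0]],[0,[3,0,70],[0,0,0]],[0,[3,0,79],[0,0,0]],[0,[3,-8,79],[0,0,0]],[0,[3,-18,79],[0,0,0]],[0,[3,-26,79],[0,0,0]],[0,[3,-30,79],[0,0,0]],[0,[3,-30,79],[0,0,0]],[0,[3,-30,79],[0,0,0]]]'

```text
time_s: 5.4
tcp_pos: [0.4699, 0.0154, 0.0308]
eef_rot: [-180.0, 0.0, -90.0]
contact_force: [-0.7, -0.3, -5.4]
gripper_width: 0.0255
gripper_force: 58.0
```

>>> carry_out --deltas '[[0,[0,-3,0],[0,0,0]],[0,[0,-5,0],[0,0,0]],[0,[0,-7,0],[0,0,0]],[0,[0,-9,0],[0,0,0]],[0,[0,-9,0],[0,0,0]]]'

```text
time_s: 5.9
tcp_pos: [0.4787, 0.0153, 0.0304]
eef_rot: [179.9, -0.0, -90.0]
contact_force: [-1.4, 0.6, -6.1]
gripper_width: 0.0258
gripper_force: 58.0
```

>>> carry_out --deltas '[[0,[0,-1.5,0],[0,0,0]],[0,[0,-3,0],[0,0,0]]]'

```text
time_s: 6.1
tcp_pos: [0.4799, 0.015, 0.03]
eef_rot: [179.8, -0.1, -90.0]
contact_force: [-8.9, 2.2, -1.6]
gripper_width: 0.0256
gripper_force: 58.2
```

```bash
cat > m.py <<'E'
from h import *
W=cloud('scene','sm')[1].reshape(-1,3)
for c in(.078,-.042):
    m=W[(abs(W[:,1]-c)<.014)&(W[:,2]>.036)&(W[:,2]<.06)&(W[:,0]>.50)&(W[:,0]<.57)]
    # jaw-end: rod extension past; report cap
    print(c,len(m),np.percentile(m[:,0],[0,2,5,10]).round(4) if len(m) else '')
# jaw top face: moving jaw edge at both sides
q=W[(W[:,2]>.083)&(W[:,2]<.093)&(W[:,0]>.58)&(W[:,0]<.74)]
for a in(-.02,-.005,.01,.025,.04,.055):
    m=np.sort(q[abs(q[:,1]-a)<.006][:,0]); 
    if len(m)>3:
        print(a,len(m),m[0].round(4),m[-1].round(4),[(m[i].round(4),m[i+1].round(4)) for i in range(len(m)-1) if m[i+1]-m[i]>.006])
s=r.get_state();print(s['time_s'],s['tcp_pos'],s['contact_force'],s['moment'])
E
python3 m.py
```

```text
0.078 106 [0.5006 0.5009 0.5021 0.5039]
-0.042 0 
-0.02 18 0.6427 0.6694 []
-0.005 23 0.6407 0.6687 []
0.01 27 0.6227 0.6728 [(np.float64(0.6237), np.float64(0.6427))]
0.025 48 0.601 0.6708 []
0.04 55 0.5947 0.6719 [(np.float64(0.6274), np.float64(0.6379))]
0.055 58 0.5908 0.6732 [(np.float64(0.6277), np.float64(0.6432))]
6.15 [0.48010176 0.01498313 0.03002817] [-6.85471831  1.66348127 -2.60833111] [0.95816301 2.64148864 0.50645408]
```

>>> carry_out --deltas '[[0,[0,-1.5,0],[0,0,0]],[0,[0,-3,0],[0,0,0]],[0,[0,-3,0],[0,0,0]]]'

```text
time_s: 6.45
tcp_pos: [0.483, 0.015, 0.0301]
eef_rot: [179.8, -0.1, -90.0]
contact_force: [-8.3, 2.4, -2.3]
gripper_width: 0.0257
gripper_force: 58.1
```

```bash
python3 m.py
```

```text
0.078 115 [0.5002 0.5012 0.5019 0.5044]
-0.042 0 
-0.02 21 0.6442 0.672 []
-0.005 23 0.6431 0.6748 []
0.01 21 0.6435 0.6727 []
0.025 38 0.602 0.671 [(np.float64(0.6264), np.float64(0.6354))]
0.04 57 0.5927 0.6774 [(np.float64(0.629), np.float64(0.6433))]
0.055 53 0.5892 0.6717 [(np.float64(0.6273), np.float64(0.6446))]
6.5 [0.48295341 0.0149924  0.03007069] [-7.73342407  1.44757671 -2.43502415] [1.10789906 2.62901046 0.46962824]
```

>>> carry_out --deltas '[[0,[0,12,0],[0,0,0]],[0,[0,23,0],[0,0,0]],[0,[30,23,0],[0,0,0]],[0,[70,23,0],[0,0,0]],[0,[110,23,0],[0,0,0]],[0,[121,23,0],[0,0,0]],[0,[121,18,0],[0,0,0]],[0,[121,12,0],[0,0,0]],[0,[121,8,0],[0,0,0]],[0,[121,8,0],[0,0,0]]]'

```text
time_s: 7.5
tcp_pos: [0.4779, -0.1046, 0.0306]
eef_rot: [-180.0, 0.0, -89.9]
contact_force: [-0.3, -0.1, -5.6]
gripper_width: 0.0255
gripper_force: 58.0
```

>>> carry_out --deltas '[[0,[0,-2,0],[0,0,0]],[0,[0,-4,0],[0,0,0]],[0,[0,-5.5,0],[0,0,0]],[0,[0,-7,0],[0,0,0]],[0,[0,-7,0],[0,0,0]]]'

```text
time_s: 8.0
tcp_pos: [0.4812, -0.1054, 0.0298]
eef_rot: [179.7, -0.0, -90.0]
contact_force: [-8.1, 2.3, -3.5]
gripper_width: 0.0261
gripper_force: 58.1
```

>>> carry_out --deltas '[[0,[0,-1.5,0],[0,0,0]],[0,[0,-3,0],[0,0,0]],[0,[0,-4.5,0],[0,0,0]],[0,[0,-6,0],[0,0,0]],[0,[0,-6,0],[0,0,0]]]'

```text
time_s: 8.5
tcp_pos: [0.4869, -0.1054, 0.0297]
eef_rot: [179.7, -0.0, -90.0]
contact_force: [-7.6, 2.1, -2.6]
gripper_width: 0.0258
gripper_force: 58.1
```

>>> carry_out --deltas '[[0,[0,12,0],[0,0,0]],[0,[0,23,0],[0,0,0]],[0,[-30,23,0],[0,0,0]],[0,[-70,23,0],[0,0,0]],[0,[-110,23,0],[0,0,0]],[0,[-121,23,0],[0,0,0]],[0,[-121,18,0],[0,0,0]],[0,[-121,12,0],[0,0,0]],[0,[-121,8,0],[0,0,0]],[0,[-121,5,0],[0,0,0]],[0,[-121,3,0],[0,0,0]],[0,[-121,1,0],[0,0,0]]]'

```text
time_s: 9.7
tcp_pos: [0.4865, 0.014, 0.0297]
eef_rot: [179.7, -0.1, -90.1]
contact_force: [-8.4, 3.0, -2.1]
gripper_width: 0.0258
gripper_force: 58.2
```

>>> carry_out --deltas '[[0,[0,-1.5,0],[0,0,0]],[0,[0,-3,0],[0,0,0]],[0,[0,-4.5,0],[0,0,0]],[0,[0,-5,0],[0,0,0]],[0,[0,-5,0],[0,0,0]]]'

```text
time_s: 10.2
tcp_pos: [0.4913, 0.014, 0.0297]
eef_rot: [179.7, -0.1, -90.1]
contact_force: [-8.7, 2.9, -0.6]
gripper_width: 0.0259
gripper_force: 58.2
```

>>> carry_out --deltas '[[0,[0,12,0],[0,0,0]],[0,[0,23,0],[0,0,0]],[0,[30,23,0],[0,0,0]],[0,[70,23,0],[0,0,0]],[0,[110,23,0],[0,0,0]],[0,[121,23,0],[0,0,0]],[0,[121,16,0],[0,0,0]],[0,[121,10,0],[0,0,0]],[0,[121,6,0],[0,0,0]],[0,[121,4,0],[0,0,0]],[0,[121,2,0],[0,0,0]],[0,[121,0,0],[0,0,0]]]'

```text
time_s: 11.4
tcp_pos: [0.4908, -0.1052, 0.0297]
eef_rot: [179.6, -0.0, -89.9]
contact_force: [-8.2, -1.2, -1.8]
gripper_width: 0.0258
gripper_force: 58.1
```

>>> carry_out --deltas '[[0,[0,-1.5,0],[0,0,0]],[0,[0,-3,0],[0,0,0]],[0,[0,-4,0],[0,0,0]],[0,[0,-4,0],[0,0,0]]]'

```text
time_s: 11.8
tcp_pos: [0.495, -0.1051, 0.0298]
eef_rot: [179.7, -0.0, -89.9]
contact_force: [-7.6, -1.5, -2.6]
gripper_width: 0.0257
gripper_force: 58.1
```

>>> carry_out --deltas '[[0,[0,12,0],[0,0,0]],[0,[0,23,0],[0,0,0]],[0,[-30,23,0],[0,0,0]],[0,[-70,23,0],[0,0,0]],[0,[-110,23,0],[0,0,0]],[0,[-121,23,0],[0,0,0]],[0,[-121,16,0],[0,0,0]],[0,[-121,10,0],[0,0,0]],[0,[-121,6,0],[0,0,0]],[0,[-121,4,0],[0,0,0]],[0,[-121,2,0],[0,0,0]],[0,[-121,0,0],[0,0,0]]]'

```text
time_s: 13.0
tcp_pos: [0.4953, 0.014, 0.0296]
eef_rot: [179.7, -0.1, -90.1]
contact_force: [-8.5, 3.9, -2.1]
gripper_width: 0.0256
gripper_force: 58.2
```

>>> carry_out --deltas '[[0,[0,-1.5,0],[0,0,0]],[0,[0,-3,0],[0,0,0]],[0,[0,-4,0],[0,0,0]],[0,[0,-4,0],[0,0,0]]]'

```text
time_s: 13.4
tcp_pos: [0.4994, 0.014, 0.0296]
eef_rot: [179.7, -0.1, -90.1]
contact_force: [-7.5, 4.3, -4.0]
gripper_width: 0.0259
gripper_force: 58.2
```

>>> carry_out --deltas '[[0,[0,12,0],[0,0,0]],[0,[0,23,0],[0,0,0]],[0,[30,23,0],[0,0,0]],[0,[70,23,0],[0,0,0]],[0,[110,23,0],[0,0,0]],[0,[121,23,0],[0,0,0]],[0,[121,16,0],[0,0,0]],[0,[121,10,0],[0,0,0]],[0,[121,6,0],[0,0,0]],[0,[121,4,0],[0,0,0]],[0,[121,2,0],[0,0,0]],[0,[121,0,0],[0,0,0]]]'

```text
time_s: 14.6
tcp_pos: [0.4987, -0.1052, 0.0297]
eef_rot: [179.6, -0.0, -89.9]
contact_force: [-9.5, -1.6, -1.4]
gripper_width: 0.0255
gripper_force: 58.1
```

>>> carry_out --deltas '[[0,[0,-1.5,0],[0,0,0]],[0,[0,-3,0],[0,0,0]],[0,[0,-4,0],[0,0,0]],[0,[0,-4,0],[0,0,0]]]'

```text
time_s: 15.0
tcp_pos: [0.503, -0.1052, 0.0297]
eef_rot: [179.7, -0.0, -89.9]
contact_force: [-7.4, -2.6, -1.2]
gripper_width: 0.0257
gripper_force: 58.1
```

>>> carry_out --deltas '[[0,[0,12,0],[0,0,0]],[0,[0,23,0],[0,0,0]],[0,[-30,23,0],[0,0,0]],[0,[-70,23,0],[0,0,0]],[0,[-110,23,0],[0,0,0]],[0,[-121,23,0],[0,0,0]],[0,[-121,16,0],[0,0,0]],[0,[-121,10,0],[0,0,0]],[0,[-121,6,0],[0,0,0]],[0,[-121,4,0],[0,0,0]],[0,[-121,2,0],[0,0,0]],[0,[-121,0,0],[0,0,0]]]'

```text
time_s: 16.2
tcp_pos: [0.5033, 0.014, 0.0296]
eef_rot: [179.7, -0.1, -90.1]
contact_force: [-8.2, 3.9, -2.7]
gripper_width: 0.0257
gripper_force: 58.2
```

>>> carry_out --deltas '[[0,[0,-1.5,0],[0,0,0]],[0,[0,-3,0],[0,0,0]],[0,[0,-4,0],[0,0,0]],[0,[0,-4,0],[0,0,0]]]'

```text
time_s: 16.6
tcp_pos: [0.5074, 0.014, 0.0296]
eef_rot: [179.7, -0.1, -90.1]
contact_force: [-8.3, 3.9, -3.8]
gripper_width: 0.0261
gripper_force: 58.2
```

>>> carry_out --deltas '[[0,[0,12,0],[0,0,0]],[0,[0,23,0],[0,0,0]],[0,[30,23,0],[0,0,0]],[0,[70,23,0],[0,0,0]],[0,[110,23,0],[0,0,0]],[0,[121,23,0],[0,0,0]],[0,[121,16,0],[0,0,0]],[0,[121,10,0],[0,0,0]],[0,[121,6,0],[0,0,0]],[0,[121,4,0],[0,0,0]],[0,[121,2,0],[0,0,0]],[0,[121,0,0],[0,0,0]]]'

```text
time_s: 17.8
tcp_pos: [0.5068, -0.1052, 0.0297]
eef_rot: [179.6, -0.0, -89.9]
contact_force: [-8.6, -1.9, -1.4]
gripper_width: 0.0256
gripper_force: 58.1
```

```bash
python3 m.py
```

```text
0.078 54 [0.5441 0.5445 0.5452 0.5457]
-0.042 136 [0.5002 0.5015 0.5029 0.5063]
-0.02 41 0.5943 0.7011 [(np.float64(0.6274), np.float64(0.669)), (np.float64(0.6771), np.float64(0.6842))]
-0.005 52 0.5918 0.7005 [(np.float64(0.6267), np.float64(0.669))]
0.01 56 0.5941 0.7005 [(np.float64(0.6266), np.float64(0.635)), (np.float64(0.635), np.float64(0.6712))]
0.025 56 0.5946 0.6976 [(np.float64(0.6348), np.float64(0.6409)), (np.float64(0.6432), np.float64(0.6703))]
0.04 61 0.5931 0.7006 [(np.float64(0.6291), np.float64(0.6687))]
0.055 55 0.5927 0.6989 [(np.float64(0.6275), np.float64(0.6684))]
17.85 [ 0.50719086 -0.1051988   0.02975595] [-7.22475276 -1.85123417 -1.12862494] [-0.45915726  2.62652566  0.40618977]
```

>>> carry_out --deltas '[[0,[0,25,0],[0,0,0]],[0,[20,50,0],[0,0,0]],[0,[60,50,0],[0,0,0]],[0,[100,50,0],[0,0,0]],[0,[140,50,5],[0,0,0]],[0,[164,50,12],[0,0,0]],[0,[164,50,19],[0,0,0]],[0,[164,50,24],[0,0,0]],[0,[164,50,26],[0,0,0]],[0,[164,50,27.5],[0,0,0]],[0,[164,50,27.5],[0,0,0]]]'

```text
time_s: 18.95
tcp_pos: [0.4602, -0.2685, 0.0036]
eef_rot: [180.0, -0.0, -89.9]
contact_force: [-2.6, 1.4, -1.6]
gripper_width: 0.0256
gripper_force: 58.0
```

>>> carry_out --deltas '[[1,[0,0,0],[0,0,0]],[1,[0,0,0],[0,0,0]],[1,[0,0,0],[0,0,0]],[1,[0,0,0],[0,0,0]],[1,[0,0,-20],[0,0,0]],[1,[0,0,-60],[0,0,0]],[1,[0,0,-110],[0,0,0]],[1,[0,0,-160],[0,0,0]],[1,[0,0,-196.5],[0,0,0]],[1,[0,0,-196.5],[0,0,0]]]'

```text
time_s: 19.95
tcp_pos: [0.463, -0.2707, 0.2059]
eef_rot: [-179.4, -0.2, -90.0]
contact_force: [0.7, -0.4, -0.1]
gripper_width: 0.0872
gripper_force: 0.0
```

```bash
python3 - <<'E'
from h import *
delta([460,-270,200],-90,(643,18,200,-180),(600,18,200,-180))
im,W=cloud('top','t3')
q=W.reshape(-1,3)
h=q[(q[:,2]>.01)&(q[:,2]<.05)&(q[:,1]<-.12)&(q[:,1]>-.5)&(q[:,0]>.39)&(q[:,0]<.53)]
print('hammer',len(h),h.min(0),h.max(0))
b=q[(q[:,0]>.629)&(q[:,0]<.664)&(q[:,2]>.055)&(abs(q[:,1]-.018)<.04)]
print('bearing',len(b),np.c_[b.min(0),b.max(0),np.median(b,0)].T.round(4))
t=b[b[:,2]>.075]; print(len(t),t.min(0),t.max(0),t.mean(0)); 
k=[(q[:,2]>.083)&(q[:,2]<.095)&(abs(q[:,1]-a)<.006)&(q[:,0]>.645)&(q[:,0]<.72) for a in(-.02,.055)]
print([q[m][:,0].min() for m in k])
s=r.get_state();print(s['tcp_pos'],s['joints'])
E
```

```text
[-288. -183.   -0.] [ 0.    -0.     1.571]
[-288. -140.   -0.] [ 0.    -0.     1.571]
hammer 116 [ 0.4195796  -0.29749086  0.01400375] [ 0.45952782 -0.20485109  0.03488173]
bearing 80 [[ 0.6291 -0.0059  0.0663]
 [ 0.6431  0.0423  0.0884]
 [ 0.6363  0.0178  0.0796]]
63 [6.29125706e-01 1.32313875e-05 7.53880610e-02] [0.64307127 0.03882512 0.08841207] [0.63599525 0.01850785 0.0811358 ]
[np.float64(0.6706891356669524), np.float64(0.6711167780509489)]
[ 0.46161537 -0.27000126  0.20282567] [-9.28922199e+00  8.13717732e+00 -1.92921940e+01  2.52550468e-02
 -6.21960416e+01  9.28097230e+00]
```

>>> carry_out --deltas '[[0.69,[-30,-20,0],[0,0,0.15]],[0.69,[-70,-45,0],[0,0,0.3]],[0.69,[-110,-70,0],[0,0,0.45]],[0.69,[-150,-95,0],[0,0,0.6]],[0.69,[-190,-120,0],[0,0,0.75]],[0.69,[-225,-143,0],[0,0,0.9]],[0.69,[-255,-163,0],[0,0,1.05]],[0.69,[-275,-176,0],[0,0,1.2]],[0.69,[-285,-182,0],[0,0,1.35]],[0.69,[-288,-183,0],[0,0,1.5]],[0.69,[-288,-183,0],[0,0,1.571]],[0.69,[-288,-183,0],[0,0,1.571]]]' --squeeze 40

```text
time_s: 21.2
tcp_pos: [0.6424, 0.0186, 0.198]
eef_rot: [-180.0, -0.1, 179.9]
contact_force: [-0.3, 0.4, -0.9]
gripper_width: 0.0606
gripper_force: 0.0
```

>>> carry_out --deltas '[[0.69,[0,0,40],[0,0,0]],[0.69,[0,0,75],[0,0,0]],[0.69,[0,0,95],[0,0,0]],[0.69,[0,0,95],[0,0,0]],[0.69,[0,0,95],[0,0,0]]]'

```text
time_s: 21.7
tcp_pos: [0.6431, 0.0182, 0.1046]
eef_rot: [-180.0, -0.0, -179.9]
contact_force: [0.3, 0.2, 0.9]
gripper_width: 0.0607
gripper_force: 0.0
```

```bash
python3 - <<'E'
from h import *
s=r.get_state();print(s['tcp_pos'],s['eef_rot'],s['joints'],s['gripper_width'])
a,W=cloud('wrist','w4'); b,_=cloud('scene','s4')
cv2.imwrite('pics/c4.png',np.hstack([cv2.resize(a[...,::-1],(400,300)),cv2.resize(b[140:230,160:280][...,::-1],(400,300))]))
E
```

```text
[0.64305852 0.01817854 0.10459088] [-1.79961797e+02 -3.92526971e-02 -1.79914699e+02] [ 1.89797832e+01  2.31881163e+01 -1.23170097e+01  2.87678573e-02
 -5.45443862e+01 -1.08911166e+02] 0.06071774242442838
```

View pics/c4.png

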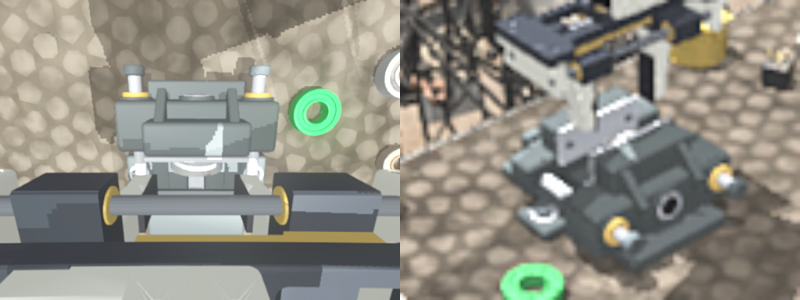

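The wrist half shows the bearing at (195,165), midway between the fingertips (145 and 245) in the open gap. I'll go down and grip it.

>>> carry_out --deltas '[[0.69,[0,0,20],[0,0,0]],[0.69,[0,0,40],[0,0,0]],[0.69,[0,0,54],[0,0,0]],[0.69,[0,0,59],[0,0,0]],[0.69,[0,0,59],[0,0,0]],[0.3,[0,0,59],[0,0,0]],[0.3,[0,0,59],[0,0,0]],[0.3,[0,0,59],[0,0,0]],[0.3,[0,0,59],[0,0,0]]]'

```text
time_s: 22.7
tcp_pos: [0.6437, 0.0187, 0.0465]
eef_rot: [180.0, 0.1, -180.0]
contact_force: [0.2, 1.1, 3.1]
gripper_width: 0.0509
gripper_force: 40.0
```

>>> carry_out --deltas '[[0.3,[0,0,-15],[0,0,0]],[0.3,[0,0,-45],[0,0,0]],[0.3,[0,0,-80],[0,0,0]],[0.3,[0,0,-110],[0,0,0]],[0.3,[0,0,-120],[0,0,0]],[0.3,[0,0,-120],[0,0,0]],[0.3,[25,12,-120],[0,0,0]],[0.3,[60,30,-120],[0,0,0]],[0.3,[95,47,-120],[0,0,0]],[0.3,[130,64,-120],[0,0,0]],[0.3,[165,81,-120],[0,0,0]],[0.3,[180,92,-120],[0,0,0]]]'

```text
time_s: 23.9
tcp_pos: [0.4591, 0.1101, 0.1636]
eef_rot: [-179.9, -0.2, 180.0]
contact_force: [0.9, 0.1, -1.6]
gripper_width: 0.0508
gripper_force: 40.0
```

```bash
python3 - <<'E'
from h import *
s=r.get_state();print(s['time_s'],s['tcp_pos'],s['eef_rot'],s['gripper_width'],s['gripper_force'],s['contact_force'])
b,W=cloud('scene','s5')
q=W.reshape(-1,3)
m=q[(q[:,2]>.125)&(q[:,2]<.2)&(abs(q[:,1]-.11)<.035)&(abs(q[:,0]-.46)<.04)]
if len(m):print(m.min(0),m.max(0),len(m))
V=np.load('s5.npz')['V'];k=np.load('s5.npz')['k'];p=V[:3,:3]@[.46,.11,.17]+V[:3,3];u=(k@p/p[2])[:2].astype(int);print(u)
cv2.imwrite('pics/c5.png',cv2.resize(b[max(0,u[1]-45):u[1]+45,u[0]-60:u[0]+60][...,::-1],(640,480),interpolation=cv2.INTER_CUBIC))
E
```

```text
23.9 [0.45910132 0.1101451  0.16358198] [-179.93475619   -0.20655036  179.99203296] 0.050753014720890034 39.998762011528015 [ 0.91267768  0.0610759  -1.56280574]
[0.44127912 0.07516632 0.14960332] [0.4673543 0.1446476 0.1997979] 344
[241 194]
```

View pics/c5.png

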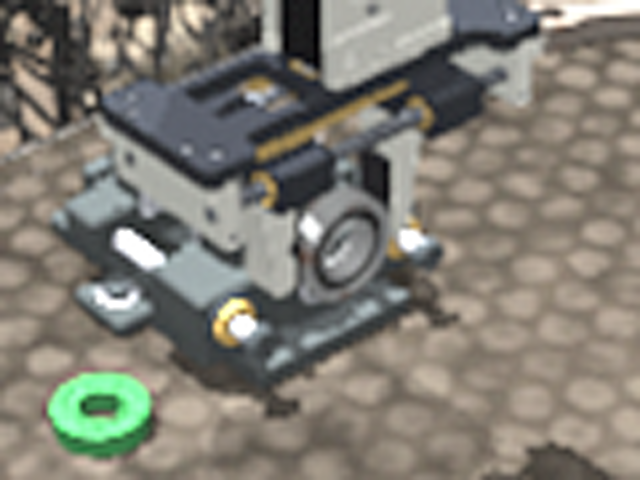

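The bearing is held upright between the pads, at (345,245) in the crop. I'll stand it on the open bench.

>>> carry_out --deltas '[[0.3,[-20,0,40],[0,0,0]],[0.3,[-37,0,85],[0,0,0]],[0.3,[-37,0,120],[0,0,0]],[0.3,[-37,0,138],[0,0,0]],[0.3,[-37,0,144],[0,0,0]],[0.3,[-37,0,147],[0,0,0]],[0.3,[-37,0,149],[0,0,0]],[0.3,[-37,0,150],[0,0,0]],[0.3,[-37,0,151],[0,0,0]],[0.3,[-37,0,151],[0,0,0]]]'

```text
time_s: 24.95
tcp_pos: [0.5003, 0.1108, 0.0152]
eef_rot: [180.0, 0.1, 180.0]
contact_force: [1.0, -0.3, -1.6]
gripper_width: 0.0506
gripper_force: 40.0
```

>>> carry_out --deltas '[[0.3,[0,0,1],[0,0,0]],[0.3,[0,0,2],[0,0,0]],[0.3,[0,0,2],[0,0,0]]]'

```text
time_s: 25.25
tcp_pos: [0.5011, 0.1108, 0.0145]
eef_rot: [180.0, 0.1, -179.9]
contact_force: [-4.1, -1.8, 16.6]
gripper_width: 0.0507
gripper_force: 40.0
```

>>> carry_out --deltas '[[0.3,[0,0,-1],[0,0,0]],[0.6,[0,0,-1],[0,0,0]],[0.63,[0,0,-1],[0,0,0]],[0.7,[0,0,-1],[0,0,0]],[0.9,[0,0,-1],[0,0,0]],[0.9,[0,0,-1],[0,0,0]],[0.9,[0,0,-15],[0,0,0]],[0.9,[0,0,-45],[0,0,0]],[0.9,[0,0,-75],[0,0,0]],[0,[0,0,-75],[0,0,0]],[0,[0,0,-75],[0,0,0]]]'

```text
time_s: 26.35
tcp_pos: [0.5003, 0.1108, 0.0881]
eef_rot: [179.9, 0.1, 180.0]
contact_force: [0.6, -0.5, -0.9]
gripper_width: 0.0683
gripper_force: 0.0
```

```bash
cat > b.py <<'E'
from h import *
s=r.get_state();print(s['time_s'],s['tcp_pos'],s['gripper_width'])
for n in('scene','top'):
    q=cloud(n,'b_'+n)[1].reshape(-1,3)
    m=q[(q[:,2]>.005)&(q[:,2]<.06)&(abs(q[:,1]-.11)<.04)&(q[:,0]<.53)&(q[:,0]>.38)]
    if len(m):print(n,len(m),m.min(0).round(4),m.max(0).round(4),np.median(m,0).round(4))
E
python3 b.py
```

```text
26.35 [0.50029034 0.11077954 0.08813278] 0.0683484474719326
scene 232 [0.4828 0.0864 0.005 ] [0.5022 0.14   0.0537] [0.4877 0.1147 0.032 ]
top 21 [0.3876 0.0809 0.0051] [0.4735 0.1467 0.0114] [0.4304 0.1147 0.006 ]
```

>>> carry_out --deltas '[[0,[-23,0,0],[0,0,0]],[0,[-23,0,0],[0,0,0]],[0,[-23,0,0],[0,0,0]],[0,[-23,0,0],[0,0,0]],[0,[-23,0,25],[0,0,0]],[0,[-23,0,46],[0,0,0]],[0,[-23,0,46],[0,0,0]],[0,[-15,0,46],[0,0,0]],[0,[-6,0,46],[0,0,0]],[0,[3,0,46],[0,0,0]],[0,[12,0,46],[0,0,0]],[0,[20,0,46],[0,0,0]]]'

```text
time_s: 27.65
tcp_pos: [0.4791, 0.1106, 0.0421]
eef_rot: [180.0, 0.0, -180.0]
contact_force: [0.6, 0.4, 0.1]
gripper_width: 0.0005
gripper_force: 0.0
```

>>> carry_out --deltas '[[0,[0,0,0],[0,0,0]],[0,[0,0,-30],[0,0,0]],[1,[-10,0,-80],[0,0,0]],[1,[-10,0,-120],[0,0,0]],[1,[-10,0,-140],[0,0,0]],[1,[-10,0,-140],[0,0,0]]]'

```text
time_s: 28.25
tcp_pos: [0.492, 0.1115, 0.1853]
eef_rot: [179.8, 0.3, -180.0]
contact_force: [-0.5, 0.6, -0.1]
gripper_width: 0.0267
gripper_force: 0.0
```

```bash
python3 b.py; python3 - <<'E'
import cv2,numpy as np
from h import *
a=cv2.imread('pics/b_scene.png')[150:270,150:310]; cv2.imwrite('pics/c6.png',cv2.resize(a,(640,480),interpolation=cv2.INTER_CUBIC))
D=np.load('b_scene.npz');W=D['W']
m=(W[...,2]>.011)&(W[...,2]<.019)&(abs(W[...,1]-.11)<.05)&(W[...,0]<.52)&(W[...,0]>.38)
q=W[m];print(len(q),cv2.minEnclosingCircle(q[:,:2].astype(np.float32)),(q.min(0)+q.max(0))/2)
m=(W[...,2]>.011)&(W[...,2]<.02)&(abs(W[...,1]-.245)<.035)&(abs(W[...,0]-.552)<.035)
q=W[m];print('mate',len(q),cv2.minEnclosingCircle(q[:,:2].astype(np.float32)),(q.min(0)+q.max(0))/2)
E
```

```text
28.25 [0.49199176 0.11147134 0.18526669] 0.026680548229870114
scene 223 [0.4313 0.0869 0.0051] [0.4825 0.1403 0.0176] [0.4554 0.1142 0.0134]
top 133 [0.3818 0.0725 0.0051] [0.4668 0.1468 0.0227] [0.4455 0.1136 0.0137]
171 ((0.4593921899795532, 0.11287330090999603), 0.02921915240585804) [0.45693035 0.11228854 0.01433297]
mate 183 ((0.5489808320999146, 0.24371227622032166), 0.027398476377129555) [0.54955086 0.2458393  0.01547311]
```

View pics/c6.png

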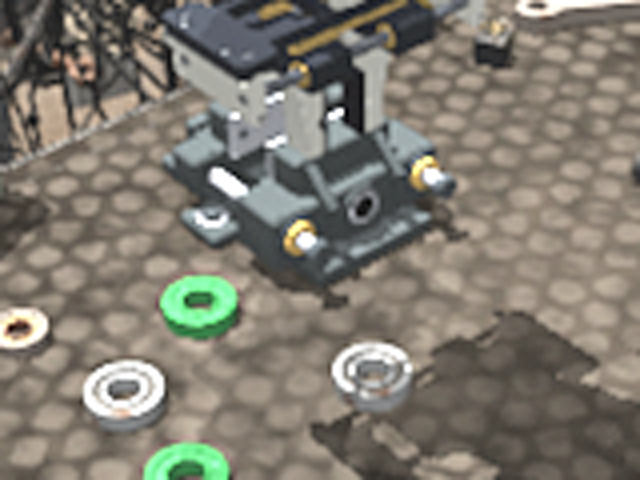

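The bearing now lies flat at crop (372,375). The mate is at (125,393), unmoved. I'll regrasp the bearing.

>>> carry_out --deltas '[[1,[33,2,40],[0,0,0]],[1,[33,2,80],[0,0,0]],[1,[33,2,120],[0,0,0]],[1,[33,2,155],[0,0,0]],[1,[33,2,174],[0,0,0]],[1,[33,2,179],[0,0,0]],[1,[33,2,179],[0,0,0]],[0.3,[33,2,179],[0,0,0]],[0.3,[33,2,179],[0,0,0]],[0.3,[33,2,179],[0,0,0]],[0.3,[33,2,179],[0,0,0]],[0.3,[33,2,179],[0,0,0]]]' --squeeze 30

```text
time_s: 29.55
tcp_pos: [0.457, 0.1126, 0.0027]
eef_rot: [180.0, 0.0, 180.0]
contact_force: [0.7, -1.1, 0.2]
gripper_width: 0.0533
gripper_force: 0.7
```

>>> carry_out --deltas '[[0.3,[0,0,0],[0,0,0]],[0.3,[0,0,-25],[0,0,0]],[0.3,[0,0,-60],[0,0,0]],[0.3,[0,0,-90],[0,0,0]],[0.3,[0,0,-100],[0,0,0]],[0.3,[0,0,-100],[0,0,0]]]'

```text
time_s: 30.15
tcp_pos: [0.4575, 0.113, 0.1036]
eef_rot: [179.9, 0.1, 180.0]
contact_force: [-0.4, -0.6, -2.0]
gripper_width: 0.0514
gripper_force: 30.0
```

```bash
python3 - <<'E'
from h import *
s=r.get_state();print(s['time_s'],s['tcp_pos'],s['eef_rot'],s['gripper_width'],s['contact_force'])
b,W=cloud('scene','s7');q=W.reshape(-1,3);t=s['tcp_pos']
m=q[(q[:,2]>t[2]-.003)&(q[:,2]<t[2]+.02)&(abs(q[:,1]-t[1])<.024)&(abs(q[:,0]-t[0])<.04)]
print(len(m),m.min(0),m.max(0))
E
```

```text
30.15 [0.45754169 0.113035   0.10361296] [1.79887023e+02 1.31705430e-01 1.79983954e+02] 0.05142834006221288 [-0.38075411 -0.62246094 -2.03847248]
207 [0.43103039 0.08912084 0.10101562] [0.47865362 0.13681325 0.12117186]
```

>>> carry_out --deltas '[[0.3,[-20,30,0],[0,0,0]],[0.3,[-45,65,0],[0,0,0]],[0.3,[-70,100,0],[0,0,0]],[0.3,[-88,125,0],[0,0,0]],[0.3,[-94,133.5,0],[0,0,0]],[0.3,[-94,133.5,20],[0,0,0]],[0.3,[-94,133.5,45],[0,0,0]],[0.3,[-94,133.5,65],[0,0,0]],[0.3,[-94,133.5,76],[0,0,0]],[0.3,[-94,133.5,80],[0,0,0]],[0.3,[-94,133.5,82],[0,0,0]],[0.3,[-94,133.5,82],[0,0,0]]]'

```text
time_s: 31.4
tcp_pos: [0.5513, 0.2461, 0.0209]
eef_rot: [180.0, 0.0, 180.0]
contact_force: [-1.0, -0.2, -1.0]
gripper_width: 0.0514
gripper_force: 30.0
```

```bash
python3 - <<'E'
from h import *
s=r.get_state();print(s['tcp_pos'],s['contact_force'])
b,W=cloud('scene','s8')
cv2.imwrite('pics/c8.png',cv2.resize(b[190:290,130:260][...,::-1],(780,600),interpolation=cv2.INTER_CUBIC))
q=W.reshape(-1,3)
for z0,z1 in((.004,.014),(.022,.034)):
    m=q[(q[:,2]>z0)&(q[:,2]<z1)&(abs(q[:,1]-.245)<.03)&(abs(q[:,0]-.552)<.035)];print(len(m),m.min(0),m.max(0))
E
```

```text
[0.55126779 0.2461346  0.02090508] [-0.99627489 -0.2073433  -1.03039873]
69 [0.51738252 0.22126522 0.00403195] [0.56905408 0.27274891 0.01397084]
185 [0.52312105 0.21611119 0.0220575 ] [0.57833563 0.27191839 0.03393432]
```

View pics/c8.png

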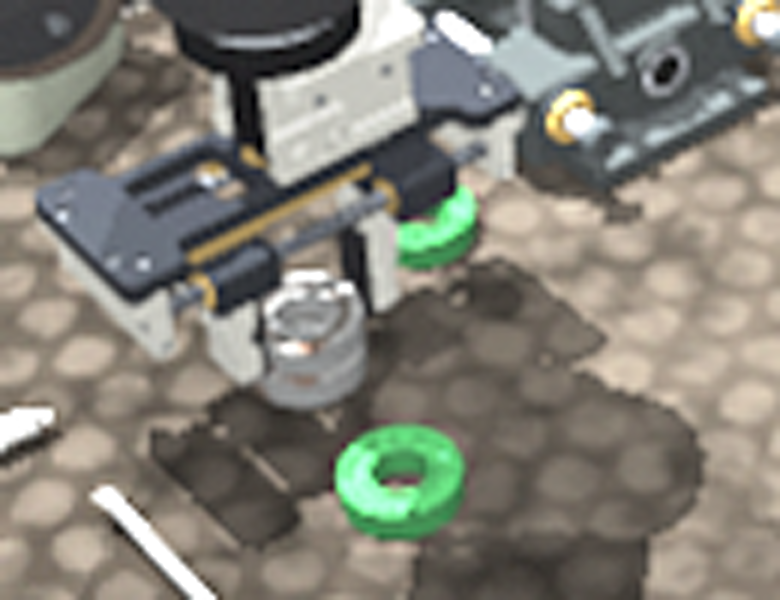

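The bearing sits squarely above its twin (column 315, rows 330 and 385). I'll creep down to contact.

>>> carry_out --deltas '[[0.3,[0,0,1],[0,0,0]],[0.3,[0,0,2],[0,0,0]],[0.3,[0,0,2.5],[0,0,0]],[0.3,[0,0,2.5],[0,0,0]]]'

```text
time_s: 31.85
tcp_pos: [0.551, 0.246, 0.0182]
eef_rot: [180.0, 0.0, 180.0]
contact_force: [0.4, 0.5, -1.7]
gripper_width: 0.0509
gripper_force: 30.0
```

>>> carry_out --deltas '[[0.3,[0,0,0.7],[0,0,0]],[0.3,[0,0,1.2],[0,0,0]],[0.3,[0,0,1.2],[0,0,0]]]'

```text
time_s: 32.15
tcp_pos: [0.5512, 0.2461, 0.0177]
eef_rot: [180.0, 0.0, -180.0]
contact_force: [-3.0, 0.0, 5.1]
gripper_width: 0.0514
gripper_force: 30.0
```

Contact. I'll release gently and lift straight up.

>>> carry_out --deltas '[[0.6,[0,0,-0.3],[0,0,0]],[0.64,[0,0,-0.3],[0,0,0]],[0.7,[0,0,-0.3],[0,0,0]],[0.75,[0,0,-0.3],[0,0,0]],[0.75,[0,0,-0.3],[0,0,0]],[0.75,[0,0,-15],[0,0,0]],[0.75,[0,0,-50],[0,0,0]],[0.75,[0,0,-100],[0,0,0]],[0.75,[0,0,-150],[0,0,0]],[0.75,[0,0,-180],[0,0,0]],[0.75,[0,0,-180],[0,0,0]]]'

```text
time_s: 33.25
tcp_pos: [0.5534, 0.2475, 0.2026]
eef_rot: [179.7, 0.4, -180.0]
contact_force: [0.3, -0.1, 0.3]
gripper_width: 0.0657
gripper_force: 0.0
```

```bash
python3 - <<'E'
from h import *
s=r.get_state();print(s['time_s'],s['tcp_pos'],s['gripper_width'])
b,W=cloud('scene','s9')
a=b[180:280,120:250][...,::-1]
cv2.imwrite('pics/c9.png',cv2.resize(a,(520,400),interpolation=cv2.INTER_CUBIC))
q=W.reshape(-1,3)
for z0,z1 in((.003,.013),(.019,.027),(.026,.036)):
    m=q[(q[:,2]>z0)&(q[:,2]<z1)&(abs(q[:,1]-.245)<.035)&(abs(q[:,0]-.552)<.04)];print(len(m),m.min(0),m.max(0),np.median(m,0))
t=m; A=np.c_[t[:,:2],np.ones(len(t))]; print(np.linalg.lstsq(A,t[:,2],rcond=None)[0])
m=q[(q[:,2]>.01)&(q[:,2]<.05)&(q[:,1]<-.12)&(q[:,1]>-.5)&(q[:,0]>.39)&(q[:,0]<.53)];print('hammer',m.min(0),m.max(0))
E
```

```text
33.25 [0.55335647 0.24745608 0.20258051] 0.06568566514854013
122 [0.5121238  0.21129401 0.00306098] [0.59066272 0.27941649 0.01295963] [0.5298128  0.26072988 0.0047382 ]
60 [0.52425189 0.2240307  0.01938652] [0.56377706 0.2702733  0.02678676] [0.53861715 0.24852306 0.0233688 ]
183 [0.52263387 0.2189764  0.02600312] [0.57610554 0.27045154 0.03512267] [0.54947446 0.24704745 0.02967304]
[-0.01083766  0.04341331  0.0250413 ]
hammer [ 0.41780012 -0.4670849   0.01021398] [ 0.50041019 -0.18923887  0.03000239]
```

View pics/c9.png

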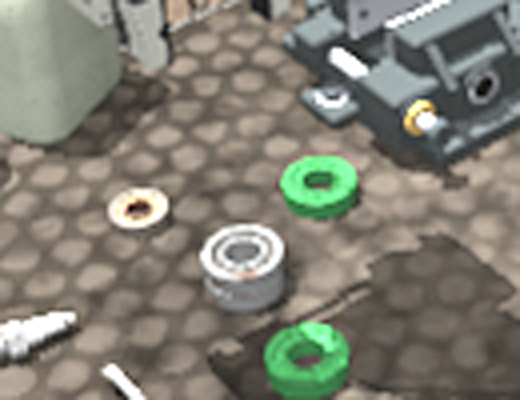

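The two bearings are stacked flush at (243,268). The hammer lies flat, clear of the vise, and the other parts are undisturbed, so I'm handing in.

```bash
python3 -c "
from plant import r
print(r.close_job())"
```

```text
the job is handed in; nothing more can be done
None
```

I handed in the job at about 33 s. The jaw is open about 26 mm at both rods, the hammer lies flat on the bench clear of the vise, and the bearing lies flat and centred on its twin; the hand-in gave no verdict back.

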